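# Click the bakery cutting guide's portion stop into its notch and hold it

### The arm

A 6-joint arm with a two-finger parallel gripper is mounted at the origin on the work surface. World frame = base frame: x ahead of the robot, y to its left, z up, the work surface at z = 0. Lengths are in mm, angles in rad, forces in N, time in s.
With the tool pointing down it reaches from about 375 to 925 mm from the base axis. Payload 5.7 kg.
Tool frame: the origin (TCP) lies at the very end of the fingers, on their centre line; the grasp point (between the pads) lies 19 mm behind it; z points along the fingers, y is the direction in which the jaws open and shut (so a half turn about z gives the same grasp; the last joint's range is limited). The gripper opens to 85 mm and grips with 20 to 120 N. Pads are 22 mm wide; open, the fingers measure 114 mm over their backs; the gripper's body (76 mm by 85 mm) begins 54 mm behind the grasp point. The pads swing forward as they close: fully open they stand 13 mm farther back than shut.
Start: joints at [1.054, 0.359, 1.51, -0, 1.272, -0.115], TCP at [234.635, 552.186, 231.267] pointing down, gripper open.
Joint ranges: [-2.97, 2.97], [-1.01, 2.36], [0.21, 2.38], [-0.96, 4.11], [0.2, 2.71], [-2.98, 2.98]. Speed limits (rad/s): [2.39, 2.39, 3.14, 3.14, 3.14, 3.14].

### API

Orientations are given as a unit quaternion [x, y, z, w].
In Python, from bench import robot gives the robot as it stands.
- The arm moves only by the tool arm_command, never from a script. Its argument "increments" is a list of rows, each an object with "claw": the finger opening in mm, from 0 to 85.4; "dp": the shift along the tool's x, y, z in units of 0.2 m (1.0 is 0.2 m), a list of three; "twist": the turn, a rotation vector about the tool's x, y, z in units of pi rad (1.0 is pi rad), a list of three. In form: [{"claw": claw, "dp": [tx, ty, tz], "twist": [wx, wy, wz]}, ...]. A call has 1 to 12 rows; each row is the pose to reach, as a shift and turn from the pose commanded when the call began, along the tool's axes at that moment, turning the shorter way round; what a row does not reach only later rows make up. A row lasts 1/8 s, in which the tool goes at most 62.5 mm and 10.7 degrees, less where a joint would pass 70% of its speed; a pose out of reach is approached as far as the arm can. A call with a number of a shift or a turn outside -1 to 1 is refused whole. A call with a gripper value outside its range is refused whole. The fingers move at their own pace and stop on an object; the grip force is fixed at half the most. Time passes only in rows, so rows that repeat a pose let the fingers close. It gives the time, the measured TCP pose, the force and the opening at its end, in the units of the state.
- robot.state(): the state, without advancing time (a new reading comes with each control period).
- robot.get_image(name): name is "side" or "top" or "wrist"; returns a dict with "color" (420x560x3 uint8, red, green, blue), "fx", "fy", "cx", "cy" (pixels), "rvec" (rotation vector, rad) and "tvec" (3), from world to camera coordinates, as OpenCV has them. Camera axes: x right, y down, z forward; pixel columns grow to the right and rows downward; lengths in mm; the calibration is good to about 2 mm. The wrist camera is an equidistant fisheye: a pixel r from the principal point sees the ray r / f radians off the axis. A picture is of the moment at which its call begins. There is no depth.
- robot.sign_off(): hands the job in, once; it reports no verdict.
The state is a dict: "time": time; "joint_pos": joint angles; "joint_vel": joint speeds; "joint_torque": joint torques, N m; "ee_pos": TCP position; "tool_rot": TCP orientation; "wrist_force": force on the tool from outside, world axes, zero at the start; "wrist_torque": the same for the moment, N m; "grip_width": finger opening in mm.
Only numpy, scipy, OpenCV 4.12 (cv2) and the standard library are available. Lean on these libraries where they do the work, as an engineer would, in place of code of your own. Each camera call takes 0.05 s, during which the arm holds its last target.

### The job

Push the sprung plunger on the cutting guide's release block all the way down and let it come back up; that frees the carriage of the portion stop. Then take the carriage by its grip post, slide it along the rail until its ball clicks into the notch of the clamped-on notch block, and finish there while still holding the post between the closed fingers, so that the stop can be clamped. Leave the tin, jar, scraper and bowl alone.

Things in the scene. Friction and masses are not known exactly. Their poses are not given: they have to be found in the camera images.
- guide: Fixed aluminium rail, 60 wide x 430 long x 24 mm high, on the bench. Origin on the bench, on the rail's centre line; y axis runs along the rail, z up. The release block (steel housing 70 x 65 mm, 75 mm high) stands on the rail's -y end, its centre at y = -197 mm. The parked carriage stands at y = -100 mm (centre) and, once freed, slides to +y only, by up to 250 mm, with about 1.5 N of friction.
- plunger_top (a point): Centre of the top face of the sprung plunger's round steel head (26 mm diameter, 8 mm thick) on top of the release block, 96 mm above the bench when up. It goes straight down 12 mm to a hard stop and springs back by itself; the push rises from about 4 N to 11 N at the bottom. Only a full push drops the catch that holds the carriage; the catch then stays down.
- plunger (a joint): Plunger travel in m: 0 up, 0.012 fully pressed.
- carriage: The sliding carriage (about 0.5 kg): a steel saddle 70 (x) x 50 (y) x 20 mm over the rail, its top 45 mm above the bench, with the grip post in its middle, the portion stop plate (6 mm thick, top 52.5 mm above the bench) sticking out 80 mm on the -x side, and the ball barrel on the +x side. Origin on the bench straight under the post; axes those of the guide.
- grip (a point): Centre of the carriage's grip post: an upright black plastic post, 24 x 24 mm square with sides along the guide's x and y, 45 mm tall, its foot 45 mm and its top 90 mm above the bench (this point is 67.5 mm up). Axes those of the guide.
- barrel (a point): Centre of the top of the carriage's ball barrel: a dark upright steel cylinder, 20 mm diameter, from 24 to 50 mm above the bench, 52 mm to the guide's +x side of the post's centre and at the same place along the rail. A sprung steel ball (12 mm diameter) looks out of its lower end, straight below this point.
- block: Notch block: a steel block 44 x 34 mm, 20 mm high with its ribs, with a black thumb screw on its outer end, clamped on the rail's +x flank, 100 to 220 mm along the rail from the parked carriage. Two round ribs across its top, 14 mm apart, form the notch. Origin on the bench on the rail's centre line, at the notch's place along the rail; axes those of the guide.
- notch (a point): Middle of the notch, 20 mm above the bench, 52 mm to +x of the rail's centre line; guide's axes. The ball is in the notch when the barrel stands straight over this point. From 15 mm before it the ball climbs the first rib against 6 to 12 N along the rail, passes its crest 7 mm before the middle, drops in and is pulled to the middle; going on past it takes the same force again.
- loaf_tin: Bystander: dark steel loaf tin 110 x 220 x 65 mm beyond the guide. Origin under its centre.
- jar: Bystander: glass jar with a steel lid, 72 mm diameter, 110 mm high. Origin under its centre.
- scraper: Bystander: dough scraper lying flat, about 95 x 120 x 20 mm. Origin at its underside.
- bowl: Bystander: steel bowl 170 mm diameter, 75 mm high. Origin under its centre.
There are look-alikes about, which are no part of the job. What is meant by the block is not purple, and is the smaller of those in its own colour.

How it is judged:
By the outcome, as a careful person would: the job done as asked, in the order asked, and still so for the second after the job is handed in, while the arm keeps its last pose, push and grip.
It also fails if it takes over 51 s, if anything falls off the work surface, if the arm or the gripper's body presses on something with over 40 N, if the wrist force passes 120 N, or if a joint passes its speed limit or range.

## Working session

There is one attempt and no reset: what is moved stays moved. The work goes in short steps, Python scripts to look and compute and a tool call to move; the robot and the scene stay as the last step left them, time stands still between calls to the robot, and variables do not carry over. Pictures are saved under pics/ and viewed, and the job is handed in when it is done.

Besides the shell and the picture viewer there is one more tool, called after "Emit:" in YAML: its name, and indented under it one key for each argument. arm_command: Moves the arm, as the interface text tells. Shifts and turns lie within -1 to 1; 1 stands for 0.2 m of shift or pi rad of turn. Its arguments: {"type":"object","properties":{"increments":{"type":"array","items":{"type":"object","properties":{"claw":{"type":"number"},"dp":{"type":"array","items":{"type":"number","minimum":-1,"maximum":1}},"twist":{"type":"array","items":{"type":"number","minimum":-1,"maximum":1}}}}}},"required":["increments"]}

```bash
mkdir -p pics; ls
python3 - <<'E'
from bench import robot
import cv2
s=robot.state(); print(s)
for n in("side","top","wrist"):
    d=robot.get_image(n); cv2.imwrite(f"pics/{n}0.png",d["color"][:,:,::-1]); print(n,[d[k] for k in("fx","fy","cx","cy","rvec","tvec")])
E
```

```text
pics
{'time': 0.0, 'joint_pos': array([ 1.05387528e+00,  3.59540567e-01,  1.51148586e+00, -5.00889235e-06,
        1.27248504e+00, -1.15101905e-01]), 'joint_vel': array([-0.00086422,  0.00026984, -0.00113021, -0.0011709 ,  0.00063632,
       -0.00109627]), 'joint_torque': array([-3.45511631e-03, -5.27620625e+01, -2.78617555e+01, -5.53441732e-04,
        1.36721972e-02,  6.64579559e-06]), 'ee_pos': array([234.31391444, 551.58765969, 230.4120847 ]), 'tool_rot': array([ 1.99559876e-01,  9.79885164e-01, -9.12641192e-04, -2.95887290e-04]), 'wrist_force': array([ 0.27387893, -0.33899292, -0.54386927]), 'wrist_torque': array([ 0.03708603, -0.00913146,  0.04634851]), 'grip_width': 85.1860561908016}
side [427.1065492233489, 427.1065492233489, 271.65792316402644, 206.600840352795, array([ 2.10772586, -0.33097134,  0.18155661]), array([-518.46967821,  132.99542503, 1316.95426962])]
top [502.38795378779787, 502.38795378779787, 279.08272412998775, 202.6774427209977, array([ 2.22219707, -2.1794218 ,  0.04379894]), array([ -56.44571502,  517.05391218, 1378.85138751])]
wrist [325.19226210127806, 325.19226210127806, 285.254682559694, 205.27030215417867, array([-2.41194198, -1.59758762, -0.22886329]), array([-599.23014618,  -37.84838559,  378.62178685])]
```

View pics/top0.png

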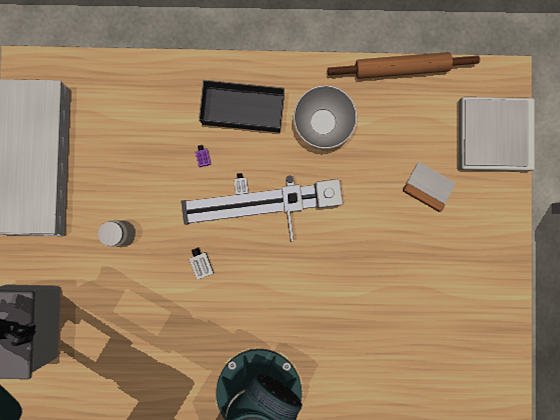

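View pics/side0.png

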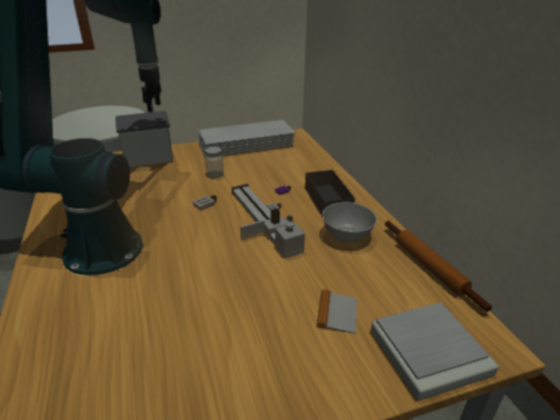

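View pics/wrist0.png

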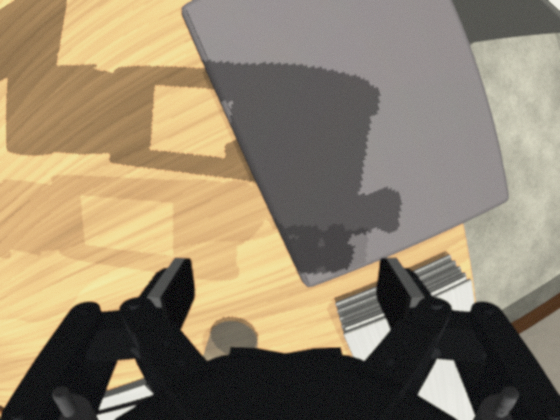

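Top view: the candidates for the block are the silver one at (241,183), touching the rail's barrel-side flank, the purple one at (203,156), and the larger silver one lying loose at (201,263). The one at (241,183) fits because it is not purple, is the smaller silver one, and is clamped on the rail. I'll confirm it in an enlarged crop and measure.

```bash
cat > h.py <<'E'
import numpy as np,cv2
from scipy.spatial.transform import Rotation as R
def ray(d,u,v,fish=False):
    x=(u-d["cx"])/d["fx"];y=(v-d["cy"])/d["fy"]
    if fish:
        r=np.hypot(x,y);k=np.sin(r)/r if r>1e-9 else 1;c=np.array([x*k,y*k,np.cos(r)])
    else: c=np.array([x,y,1.])
    M=R.from_rotvec(d["rvec"]).as_matrix()
    return -M.T@d["tvec"],M.T@c
def onz(d,u,v,z,fish=False):
    o,r=ray(d,u,v,fish);return (o+r*(z-o[2])/r[2])
def proj(d,P,fish=False):
    c=R.from_rotvec(d["rvec"]).apply(np.atleast_2d(P))+d["tvec"]
    if fish:
        t=np.arctan2(np.hypot(c[:,0],c[:,1]),c[:,2]);k=t/np.hypot(c[:,0],c[:,1])
        q=c[:,:2]*k[:,None]
    else: q=c[:,:2]/c[:,2:]
    return q*[d["fx"],d["fy"]]+[d["cx"],d["cy"]]
E
python3 - <<'E'
from bench import robot
from h import *
d=robot.get_image("top")
im=d["color"]
c=im[140:290,170:360,::-1]
cv2.imwrite("pics/crop1.png",cv2.resize(c,None,fx=4,fy=4,interpolation=cv2.INTER_CUBIC))
for n,(u,v,z) in dict(plunger=(328.5,193,96),post=(292,198,90),barrel=(290,180,50),block=(241,183,20),railend=(184,212,24)).items(): print(n,onz(d,u,v,z).round(1))
print(R.from_quat(robot.state()["tool_rot"]).as_matrix().round(3))
E
```

```text
plunger [ 542.2 -174.3   96. ]
post [527.7 -79.9  90. ]
barrel [578.1 -74.6  50. ]
block [569.8  59.4  20. ]
railend [486.9 213.2  24. ]
[[-0.92   0.391 -0.001]
 [ 0.391  0.92  -0.001]
 [ 0.    -0.001 -1.   ]]
```

View pics/crop1.png

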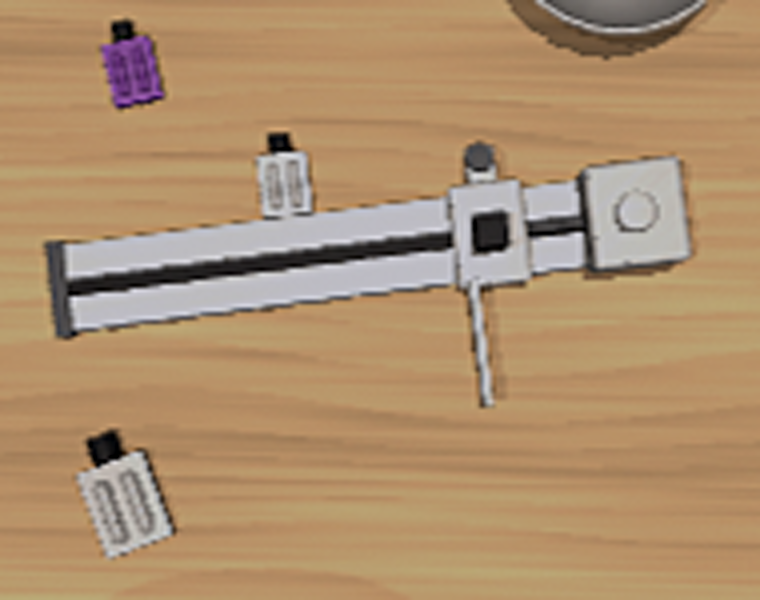

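The crop confirms it: the small silver block with two ribs at crop (281,185) sits on the flank that carries the barrel. The plunger is at crop (636,211) and the post at (490,231). Plunger to post measures 95.5 mm against 97 expected, and the rail yaw is about +8°. I'll move over there with the fingers closing.

Emit:
arm_command:
  increments:
    - {"claw":0,"dp":[-0.95,-0.91,0],"twist":[0,0,0]}
    - {"claw":0,"dp":[-0.95,-0.91,0],"twist":[0,0,0]}
    - {"claw":0,"dp":[-0.95,-0.91,0],"twist":[0,0,0]}
    - {"claw":0,"dp":[-0.95,-0.91,0],"twist":[0,0,0]}
    - {"claw":0,"dp":[-0.95,-0.91,0],"twist":[0,0,0]}
    - {"claw":0,"dp":[-0.95,-0.91,0],"twist":[0,0,0]}

```text
time: 0.95
ee_pos: [338.6, 310.2, 231.4]
tool_rot: [0.201, 0.98, 0.0, -0.0]
wrist_force: [-0.3, 0.4, 0.5]
grip_width: -0.1
```

Emit:
arm_command:
  increments:
    - {"claw":0,"dp":[-0.95,-0.91,0],"twist":[0,0,0]}
    - {"claw":0,"dp":[-0.95,-0.91,0],"twist":[0,0,0]}
    - {"claw":0,"dp":[-0.95,-0.91,0],"twist":[0,0,0]}
    - {"claw":0,"dp":[-0.95,-0.91,0],"twist":[0,0,0]}
    - {"claw":0,"dp":[-0.95,-0.91,0],"twist":[0,0,0]}
    - {"claw":0,"dp":[-0.95,-0.91,0],"twist":[0,0,0]}

```text
time: 1.7
ee_pos: [442.4, 69.5, 231.1]
tool_rot: [0.2, 0.98, 0.0, -0.0]
wrist_force: [-0.7, 1.0, 0.8]
grip_width: -0.2
```

Emit:
arm_command:
  increments:
    - {"claw":0,"dp":[-0.9,-0.7,0],"twist":[0,0,-0.172]}
    - {"claw":0,"dp":[-0.9,-0.7,0],"twist":[0,0,-0.172]}
    - {"claw":0,"dp":[-0.9,-0.7,0],"twist":[0,0,-0.172]}
    - {"claw":0,"dp":[-0.9,-0.7,0],"twist":[0,0,-0.172]}
    - {"claw":0,"dp":[-0.9,-0.7,0],"twist":[0,0,-0.172]}
    - {"claw":0,"dp":[-0.9,-0.7,0],"twist":[0,0,-0.172]}
    - {"claw":0,"dp":[-0.9,-0.7,0],"twist":[0,0,-0.172]}

```text
time: 2.58
ee_pos: [552.2, -128.2, 231.2]
tool_rot: [-0.07, 0.998, 0.0, -0.0]
wrist_force: [0.4, 0.7, 0.0]
grip_width: -0.1
```

Run:
```python
from bench import robot
from h import *
d=robot.get_image("wrist");cv2.imwrite("pics/w1.png",d["color"][:,:,::-1])
s=robot.state();print(s["time"],s["ee_pos"],s["joint_pos"],s["wrist_force"]);print(R.from_quat(s["tool_rot"]).as_matrix().round(3))
for n,p in dict(pl=(542,-174,96),post=(527.7,-80,90),notch=(568,61,20)).items(): print(n,proj(d,p,True))
```

```text
2.625 [ 552.31520232 -128.52291621  231.33239312] [-3.50599015e-01  3.12042561e-01  1.58183026e+00  2.65691031e-04
  1.24851371e+00 -2.06222978e+00] [-1.14219558  0.29176741  0.58242472]
[[-0.99  -0.14  -0.001]
 [-0.14   0.99   0.001]
 [ 0.001  0.001 -1.   ]]
pl [[235.16379828 175.5408429 ]]
post [[342.38775202 173.34614823]]
notch [[435.43588646 212.56480486]]
```

View pics/w1.png

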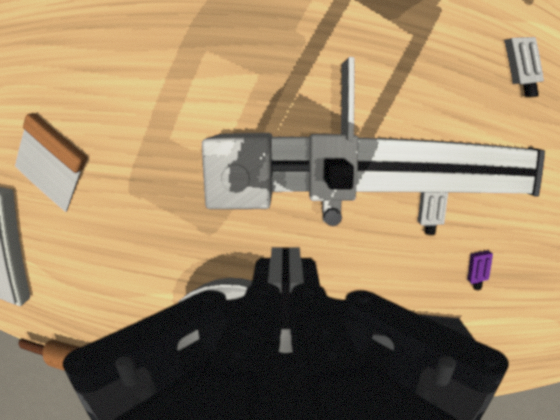

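The wrist view shows the whole guide: plunger about (236,178), post (341,174), barrel (332,215), notch block (433,210). I'll measure these finely.

Run:
```python
import cv2
a=cv2.imread("pics/w1.png")
cv2.imwrite("pics/w1a.png",cv2.resize(a[125:235,195:365],None,fx=4.5,fy=4.5,interpolation=cv2.INTER_CUBIC))
cv2.imwrite("pics/w1b.png",cv2.resize(a[130:240,390:550],None,fx=5,fy=5,interpolation=cv2.INTER_CUBIC))
```

```text
(no output)
```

View pics/w1a.png

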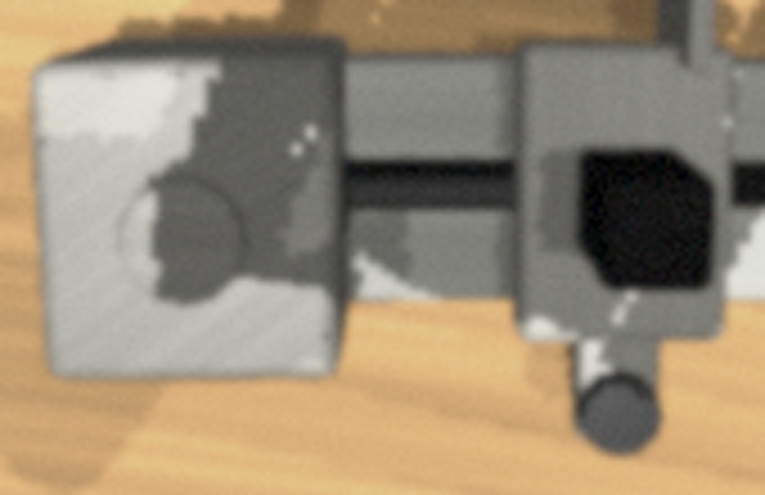

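View pics/w1b.png

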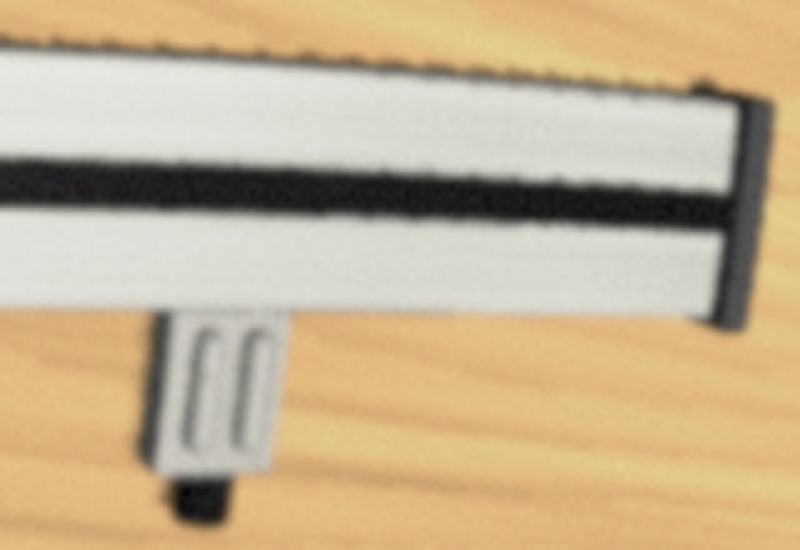

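Run:
```python
from bench import robot
from h import *
d=robot.get_image("wrist")
f=lambda x,y:((x+.5)/4.5-.5+195,(y+.5)/4.5-.5+125)
g=lambda x,y:((x+.5)/5-.5+390,(y+.5)/5-.5+130)
print("cam",ray(d,285,205)[0], ray(d,285,205)[1])
def o(n,p,z):
    P=onz(d,*p,z,True);print(n,P.round(1));return P
pl=o("pl",f(182,240),96)
po=o("post",f(659,236),90)
pf=o("postfoot",f(633,203),45)
ba=o("barrel",f(618,413),50)
# slot between rail edges at z=24
e=[o("slot",g(20,184),24),o("slot",g(700,211),24)]
r1=o("rib1",g(203,390),20);r2=o("rib2",g(250,390),20)
print("pl-post",np.linalg.norm((pl-po)[:2]),"ba-post",(ba-pf)[:2])
for n,v in (("slot",e[1]-e[0]),("plpost",po-pl),("plfoot",pf-pl),("bar-post90",ba-po)): print(n,np.degrees(np.arctan2(-v[0],v[1])))
```

```text
cam [ 481.88808997 -138.90267247  373.87763215] [ 0.27892249  0.03978695 -0.95948973]
pl [ 544.3 -174.3   96. ]
post [531.4 -81.   90. ]
postfoot [532.6 -79.2  45. ]
barrel [581.5 -74.6  50. ]
slot [521.3  -9.3  24. ]
slot [490.7 196.1  24. ]
rib1 [563.1  51.5  20. ]
rib2 [561.2  64.7  20. ]
pl-post 94.20753714904342 ba-post [48.91490623  4.58716731]
slot 8.475682453577788
plpost 7.882826099704234
plfoot 7.061977022686501
bar-post90 -82.74335691384837
```

The two views agree on plunger ≈ (543.5,-175), post ≈ (531,-80), yaw ≈ 8.2°, and notch travel ≈ 133 mm, which is within 100–220. Now I'll go over the plunger.

Emit:
arm_command:
  increments:
    - {"claw":0,"dp":[0.076,-0.224,0],"twist":[0,0,0]}
    - {"claw":0,"dp":[0.076,-0.224,0.3],"twist":[0,0,0]}
    - {"claw":0,"dp":[0.076,-0.224,0.6],"twist":[0,0,0]}
    - {"claw":0,"dp":[0.076,-0.224,0.62],"twist":[0,0,0]}
    - {"claw":0,"dp":[0.076,-0.224,0.62],"twist":[0,0,0]}

```text
time: 3.3
ee_pos: [544.8, -177.0, 108.6]
tool_rot: [-0.07, 0.998, -0.0, 0.0]
wrist_force: [0.4, 1.3, 0.8]
grip_width: -0.2
```

Run:
```python
from bench import robot
from h import *
d=robot.get_image("wrist");cv2.imwrite("pics/w2.png",d["color"][:,:,::-1])
s=robot.state();print(s["time"],s["ee_pos"],s["wrist_force"])
t=robot.get_image("side");c=t["color"][150:300,180:380,::-1];cv2.imwrite("pics/s2.png",cv2.resize(c,None,fx=4,fy=4,interpolation=cv2.INTER_CUBIC))
```

```text
3.35 [ 545.74383    -177.48632247  109.5446175 ] [ 1.08366756 -0.18188506  0.93744973]
```

View pics/w2.png

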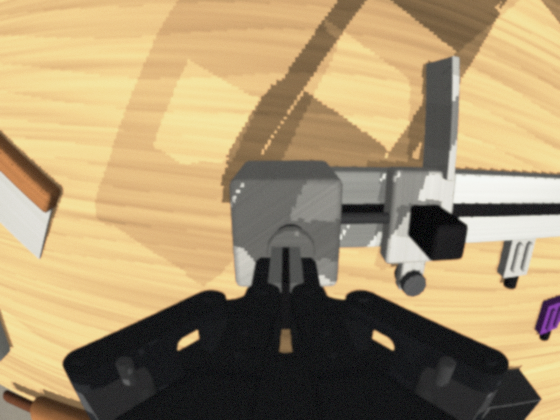

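View pics/s2.png

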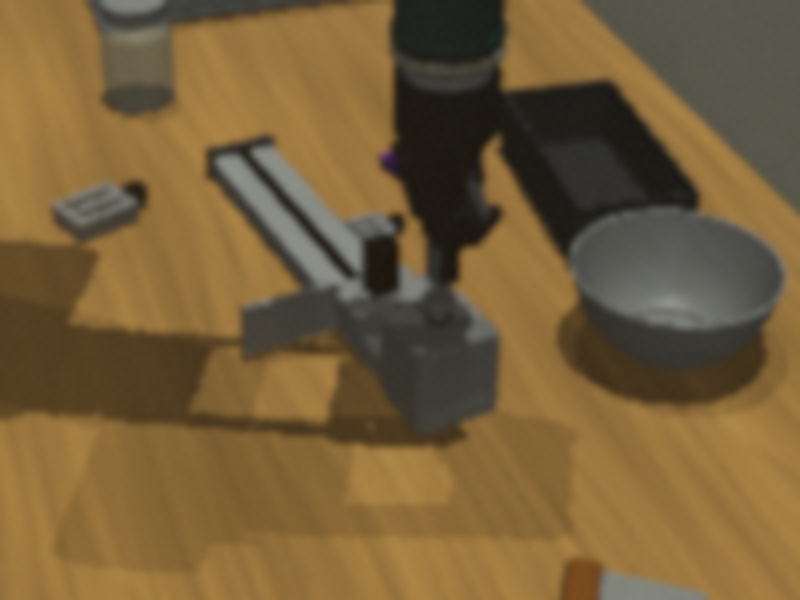

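The wrist view has the fingertips at (287,247), over the head at about (289,245), and the side view agrees. Now I'll press in steps.

Emit:
arm_command:
  increments:
    - {"claw":0,"dp":[0,0.01,0.03],"twist":[0,0,0]}
    - {"claw":0,"dp":[0,0.01,0.06],"twist":[0,0,0]}
    - {"claw":0,"dp":[0,0.01,0.075],"twist":[0,0,0]}
    - {"claw":0,"dp":[0,0.01,0.09],"twist":[0,0,0]}
    - {"claw":0,"dp":[0,0.01,0.105],"twist":[0,0,0]}
    - {"claw":0,"dp":[0,0.01,0.105],"twist":[0,0,0]}

```text
time: 4.15
ee_pos: [544.4, -175.3, 86.9]
tool_rot: [-0.069, 0.998, -0.0, 0.001]
wrist_force: [1.3, 0.5, 6.2]
grip_width: -0.2
```

Emit:
arm_command:
  increments:
    - {"claw":0,"dp":[0,0,0.01],"twist":[0,0,0]}
    - {"claw":0,"dp":[0,0,0.015],"twist":[0,0,0]}
    - {"claw":0,"dp":[0,0,0.015],"twist":[0,0,0]}

```text
time: 4.53
ee_pos: [544.4, -175.3, 84.2]
tool_rot: [-0.069, 0.998, -0.0, 0.001]
wrist_force: [0.3, 1.3, 6.5]
grip_width: -0.0
```

Emit:
arm_command:
  increments:
    - {"claw":0,"dp":[0,0,0.008],"twist":[0,0,0]}
    - {"claw":0,"dp":[0,0,0.012],"twist":[0,0,0]}
    - {"claw":0,"dp":[0,0,0.012],"twist":[0,0,0]}

```text
time: 4.9
ee_pos: [544.5, -175.3, 83.8]
tool_rot: [-0.069, 0.998, -0.0, 0.001]
wrist_force: [-5.6, 2.8, 26.3]
grip_width: 0.3
```

The force jumped from 6.5 to 26 N at z ≈ 84 (96−12), so that is the hard stop. Now I'll lift.

Emit:
arm_command:
  increments:
    - {"claw":0,"dp":[0,0,-0.05],"twist":[0,0,0]}
    - {"claw":0,"dp":[0,0,-0.15],"twist":[0,0,0]}
    - {"claw":55,"dp":[0,0,-0.35],"twist":[0,0,0]}
    - {"claw":55,"dp":[0,0,-0.35],"twist":[0,0,0]}
    - {"claw":55,"dp":[0,0,-0.35],"twist":[0,0,0]}

```text
time: 5.52
ee_pos: [543.3, -175.0, 150.4]
tool_rot: [-0.069, 0.998, 0.0, -0.0]
wrist_force: [-0.6, -0.1, -0.5]
grip_width: 53.8
```

Run:
```python
from bench import robot
from h import *
d=robot.get_image("wrist");cv2.imwrite("pics/w3.png",d["color"][:,:,::-1])
s=robot.state();print(s["time"],s["ee_pos"],s["wrist_force"],s["grip_width"])
print(R.from_quat(s["tool_rot"]).as_matrix().round(3))
t=robot.get_image("side");c=t["color"][150:300,180:380,::-1];cv2.imwrite("pics/s3.png",cv2.resize(c,None,fx=4,fy=4,interpolation=cv2.INTER_CUBIC))
print(onz(d,230,178,96,True))
```

```text
5.575 [ 542.95163689 -174.83977195  149.9272542 ] [-0.44619184  0.77190719 -0.65423539] 55.08982714995912
[[-0.99  -0.138 -0.002]
 [-0.138  0.99   0.001]
 [ 0.002  0.001 -1.   ]]
[ 517.54881192 -213.62424914   96.        ]
```

View pics/w3.png

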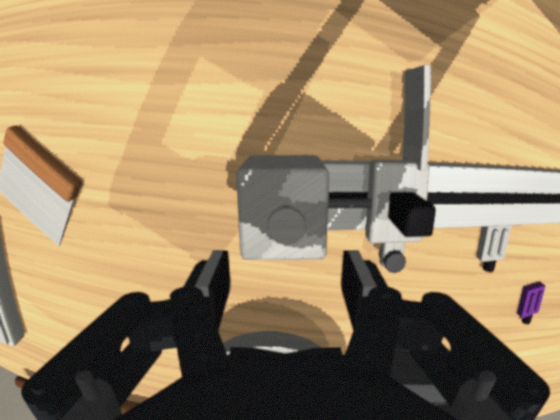

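View pics/s3.png

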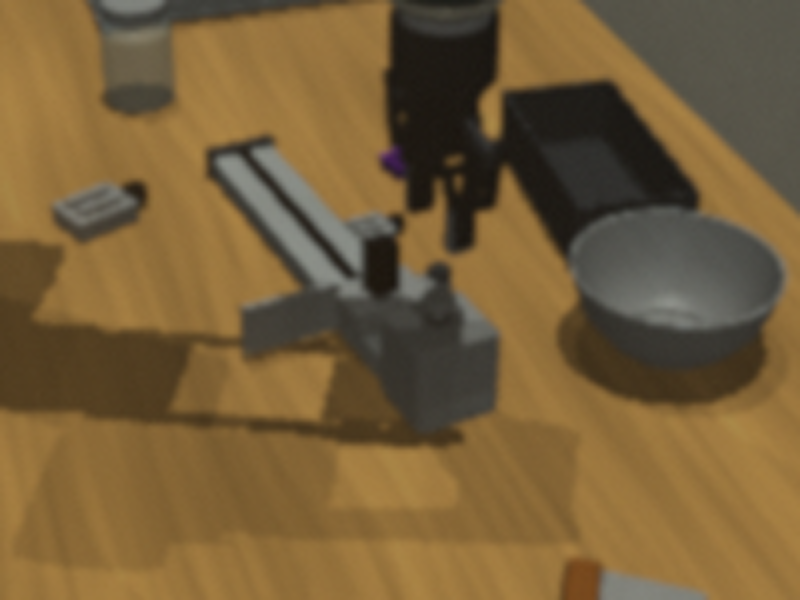

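The plunger is up again (side view, knob at crop (438,275); wrist view, head at (286,226)). Next I'll go over the post and down, jaws along the rail.

Emit:
arm_command:
  increments:
    - {"claw":55,"dp":[0,0.25,0],"twist":[0,0,0]}
    - {"claw":55,"dp":[0,0.48,0],"twist":[0,0,0]}
    - {"claw":55,"dp":[0,0.48,0.1],"twist":[0,0,0]}
    - {"claw":55,"dp":[0,0.48,0.2],"twist":[0,0,0]}
    - {"claw":55,"dp":[0,0.48,0.2],"twist":[0,0,0]}

```text
time: 6.25
ee_pos: [528.4, -79.4, 108.7]
tool_rot: [-0.069, 0.998, 0.001, -0.003]
wrist_force: [-1.1, 0.7, 0.3]
grip_width: 55.2
```

Run:
```python
from bench import robot
from h import *
d=robot.get_image("wrist");cv2.imwrite("pics/w4.png",d["color"][:,:,::-1])
s=robot.state();print(s["time"],s["ee_pos"],s["wrist_force"],s["grip_width"])
p=s["ee_pos"]; Q=R.from_quat(s["tool_rot"]).as_matrix()
print(proj(d,[p],True), proj(d,[[*p[:2],90]],True))
```

```text
6.3 [529.34950582 -79.75933332 109.716776  ] [-0.03855556  0.54022102  0.70621054] 54.992900052285066
[[284.62166594 265.30033604]] [[284.60306713 248.9663432 ]]
```

View pics/w4.png

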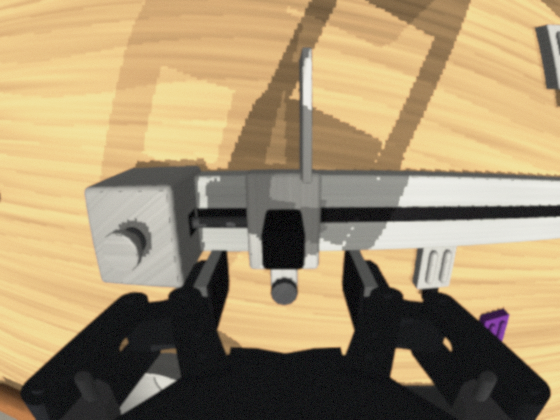

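The post top is at about (284,249), and straight below the TCP should be (284.6,249), so it is centred. Now descend.

Emit:
arm_command:
  increments:
    - {"claw":55,"dp":[0,0,0.12],"twist":[0,0,0]}
    - {"claw":55,"dp":[0,0,0.24],"twist":[0,0,0]}
    - {"claw":55,"dp":[0,0,0.275],"twist":[0,0,0]}
    - {"claw":55,"dp":[0,0,0.275],"twist":[0,0,0]}

```text
time: 6.8
ee_pos: [530.6, -80.2, 56.1]
tool_rot: [-0.069, 0.998, 0.0, -0.0]
wrist_force: [0.4, 0.4, -0.6]
grip_width: 55.0
```

Emit:
arm_command:
  increments:
    - {"claw":10,"dp":[0,0,0],"twist":[0,0,0]}
    - {"claw":10,"dp":[0,0,0],"twist":[0,0,0]}
    - {"claw":10,"dp":[0,0,0],"twist":[0,0,0]}
    - {"claw":10,"dp":[0,0,0],"twist":[0,0,0]}
    - {"claw":10,"dp":[0,0,0],"twist":[0,0,0]}

```text
time: 7.42
ee_pos: [531.3, -80.3, 57.0]
tool_rot: [-0.069, 0.998, -0.0, 0.001]
wrist_force: [-1.0, 0.4, 5.9]
grip_width: 23.3
```

Run:
```python
from bench import robot
from h import *
d=robot.get_image("wrist");cv2.imwrite("pics/w5.png",d["color"][:,:,::-1])
s=robot.state();print(s["time"],s["ee_pos"],s["wrist_force"],s["wrist_torque"],s["grip_width"])
print(R.from_quat(s["tool_rot"]).as_matrix().round(3))
```

```text
7.475 [531.26116289 -80.2350718   56.95865274] [-1.31659425  1.34883454  6.77217072] [0.18823725 0.08858277 0.18574393] 23.124771969296898
[[-0.99  -0.139  0.002]
 [-0.139  0.99  -0.001]
 [-0.002 -0.001 -1.   ]]
```

View pics/w5.png

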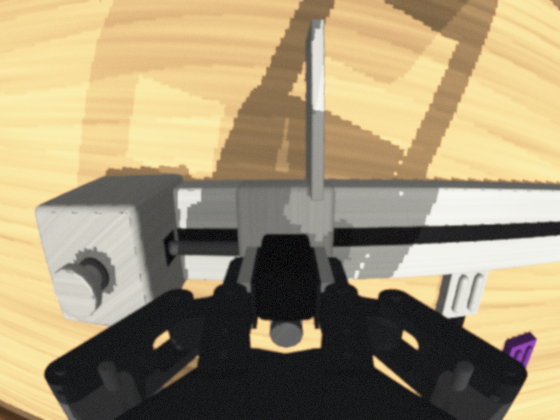

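The post is gripped (23.1 mm opening). I'll slide to about 105 mm, short of the rib, then look.

Emit:
arm_command:
  increments:
    - {"claw":10,"dp":[0,0.03,0],"twist":[0,0,0]}
    - {"claw":10,"dp":[0,0.1,0],"twist":[0,0,0]}
    - {"claw":10,"dp":[0,0.17,0],"twist":[0,0,0]}
    - {"claw":10,"dp":[0,0.24,0],"twist":[0,0,0]}
    - {"claw":10,"dp":[0,0.31,0],"twist":[0,0,0]}
    - {"claw":10,"dp":[0,0.38,0],"twist":[0,0,0]}
    - {"claw":10,"dp":[0,0.45,0],"twist":[0,0,0]}
    - {"claw":10,"dp":[0,0.52,0],"twist":[0,0,0]}
    - {"claw":10,"dp":[0,0.52,0],"twist":[0,0,0]}
    - {"claw":10,"dp":[0,0.52,0],"twist":[0,0,0]}

```text
time: 8.72
ee_pos: [516.1, 23.3, 57.0]
tool_rot: [-0.07, 0.998, -0.0, 0.0]
wrist_force: [-3.5, 0.6, 8.9]
grip_width: 23.6
```

Run:
```python
from bench import robot
from h import *
d=robot.get_image("wrist");cv2.imwrite("pics/w6.png",d["color"][:,:,::-1])
s=robot.state();print(s["time"],s["ee_pos"],s["wrist_force"],s["grip_width"])
g=np.array([-.1426,.9898]);print("along",(s["ee_pos"][:2]-[531.2,-80.3])@g)
cv2.imwrite("pics/w6a.png",cv2.resize(d["color"][200:370,220:420,::-1],None,fx=3.5,fy=3.5,interpolation=cv2.INTER_CUBIC))
t=robot.get_image("top");cv2.imwrite("pics/t6.png",cv2.resize(t["color"][140:260,170:360,::-1],None,fx=4,fy=4,interpolation=cv2.INTER_CUBIC))
```

```text
8.775 [516.1218174   23.25240589  56.96864976] [-3.28998415  1.23316924  9.04306741] 23.41728857448492
along 104.64632018514544
```

View pics/w6a.png

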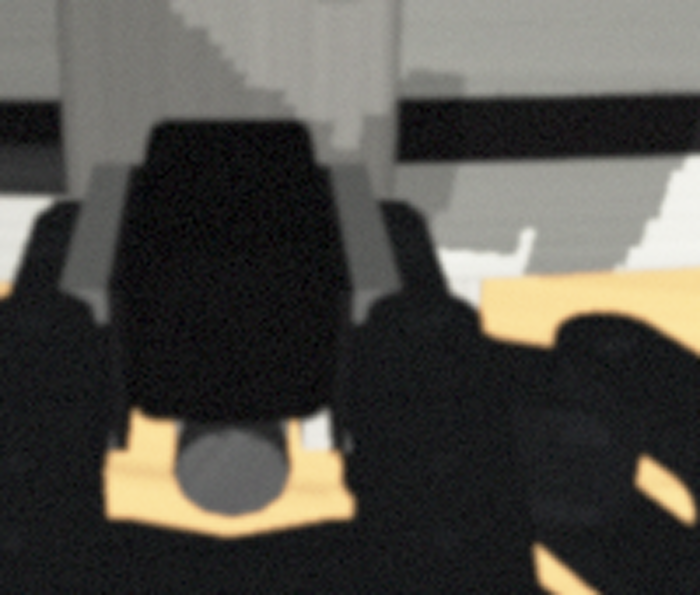

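View pics/t6.png

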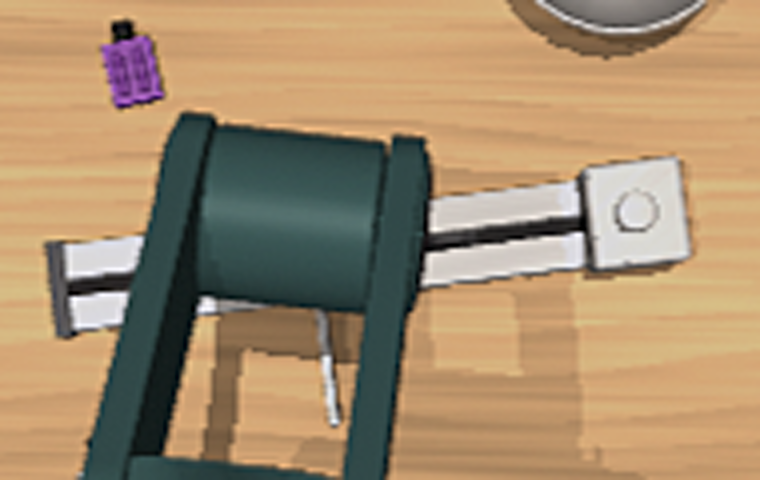

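The carriage is freed and travelling with the gripper; top view shows the stop plate now at crop (330,370). Next are small steps over the first rib, watching the force along the rail.

Emit:
arm_command:
  increments:
    - {"claw":10,"dp":[0.003,0.03,0],"twist":[0,0,0]}
    - {"claw":10,"dp":[0.003,0.06,0],"twist":[0,0,0]}
    - {"claw":10,"dp":[0.003,0.06,0],"twist":[0,0,0]}

```text
time: 9.2
ee_pos: [514.4, 35.1, 57.0]
tool_rot: [-0.07, 0.998, -0.0, 0.001]
wrist_force: [-2.0, 1.2, 7.3]
grip_width: 23.1
```

Emit:
arm_command:
  increments:
    - {"claw":10,"dp":[0,0.01,0],"twist":[0,0,0]}
    - {"claw":10,"dp":[0,0.01,0],"twist":[0,0,0]}

```text
time: 9.45
ee_pos: [514.1, 36.6, 56.9]
tool_rot: [-0.07, 0.998, -0.0, 0.001]
wrist_force: [-2.0, 0.0, 7.9]
grip_width: 22.9
```

Emit:
arm_command:
  increments:
    - {"claw":10,"dp":[0,0.01,0],"twist":[0,0,0]}
    - {"claw":10,"dp":[0,0.01,0],"twist":[0,0,0]}

```text
time: 9.7
ee_pos: [513.9, 38.5, 57.0]
tool_rot: [-0.07, 0.998, -0.0, 0.001]
wrist_force: [-1.3, 0.5, 7.6]
grip_width: 23.3
```

Emit:
arm_command:
  increments:
    - {"claw":10,"dp":[0,0.01,0],"twist":[0,0,0]}
    - {"claw":10,"dp":[0,0.01,0],"twist":[0,0,0]}

```text
time: 9.95
ee_pos: [513.7, 40.3, 57.0]
tool_rot: [-0.07, 0.998, -0.001, 0.001]
wrist_force: [-0.9, -2.2, 8.6]
grip_width: 23.4
```

Emit:
arm_command:
  increments:
    - {"claw":10,"dp":[0,0.01,0],"twist":[0,0,0]}
    - {"claw":10,"dp":[0,0.01,0],"twist":[0,0,0]}

```text
time: 10.2
ee_pos: [513.6, 40.9, 57.0]
tool_rot: [-0.07, 0.998, -0.002, 0.001]
wrist_force: [-1.3, -9.6, 7.7]
grip_width: 23.3
```

Emit:
arm_command:
  increments:
    - {"claw":10,"dp":[0,0.01,0],"twist":[0,0,0]}
    - {"claw":10,"dp":[0,0.01,0],"twist":[0,0,0]}

```text
time: 10.45
ee_pos: [513.4, 41.7, 57.0]
tool_rot: [-0.07, 0.998, -0.002, 0.001]
wrist_force: [-2.2, -15.3, 7.1]
grip_width: 23.1
```

The climb began at y≈40, so the notch should be at about 53–55, matching the vision estimate. Continue.

Emit:
arm_command:
  increments:
    - {"claw":10,"dp":[0,0.01,0],"twist":[0,0,0]}
    - {"claw":10,"dp":[0,0.01,0],"twist":[0,0,0]}

```text
time: 10.7
ee_pos: [512.9, 45.2, 57.0]
tool_rot: [-0.069, 0.998, -0.001, 0.001]
wrist_force: [-1.3, -4.9, 8.1]
grip_width: 23.1
```

Emit:
arm_command:
  increments:
    - {"claw":10,"dp":[0,0.01,0],"twist":[0,0,0]}
    - {"claw":10,"dp":[0,0.01,0],"twist":[0,0,0]}

```text
time: 10.95
ee_pos: [512.5, 48.1, 57.0]
tool_rot: [-0.069, 0.998, -0.0, 0.001]
wrist_force: [-2.2, -0.6, 7.7]
grip_width: 23.3
```

Run:
```python
from bench import robot
from h import *
d=robot.get_image("wrist")
s=robot.state();print(s["time"],s["ee_pos"],s["wrist_force"],s["wrist_torque"],s["grip_width"])
cv2.imwrite("pics/w7.png",cv2.resize(d["color"][200:370,220:420,::-1],None,fx=3.5,fy=3.5,interpolation=cv2.INTER_CUBIC))
```

```text
11.0 [512.46037372  48.25929465  56.9733652 ] [-1.58360773 -1.11444796  8.43275962] [-0.00150906  0.3292551   0.28786315] 23.177878734236003
```

View pics/w7.png

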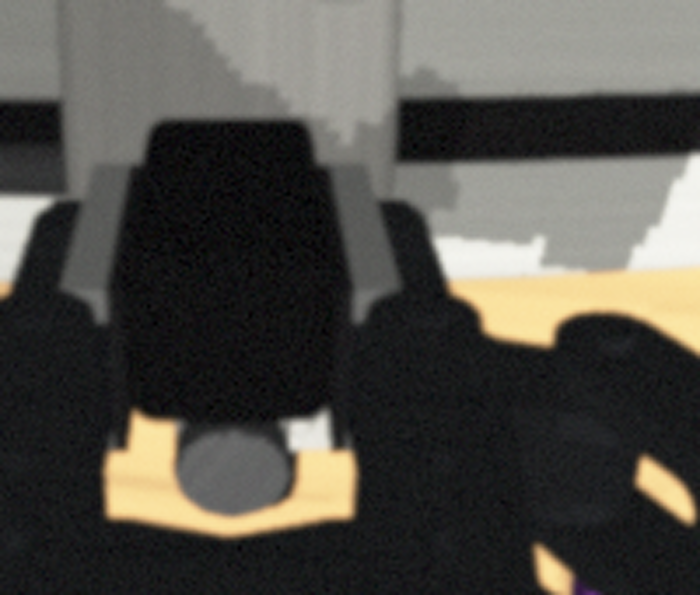

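The patch at crop (310,430) is ambiguous. I'll project where the block should appear for different hypotheses before going on.

```bash
python3 - <<'E'
from bench import robot
from h import *
d=robot.get_image("wrist");s=robot.state();p=s["ee_pos"]
a=np.radians(8.2);X=np.array([np.cos(a),np.sin(a),0]);Y=np.array([-np.sin(a),np.cos(a),0])
c=lambda q:((proj(d,q,True)-[220,200]+.5)*3.5-.5).round(0).tolist()
o=np.array([p[0],p[1],0])
Z=lambda z:np.array([0,0,z])
print("barrel top",c(o+52*X+Z(50)))
for x in(30,52,74):
  for t in(-20,-10,0,10): print(x,t,c(o+x*X+t*Y+Z(16)))
N=np.array([562.1,58.1,0])
print("notch ahead",(N-o)@Y,(N-o)@X)
E
python3 - <<'E'
import cv2
a=cv2.imread("pics/w6.png")
E
```

```text
barrel top [[232.0, 478.0]]
30 -20 [[123.0, 266.0]]
30 -10 [[177.0, 267.0]]
30 0 [[232.0, 267.0]]
30 10 [[287.0, 266.0]]
52 -20 [[128.0, 365.0]]
52 -10 [[180.0, 366.0]]
52 0 [[232.0, 366.0]]
52 10 [[284.0, 366.0]]
74 -20 [[133.0, 454.0]]
74 -10 [[183.0, 455.0]]
74 0 [[232.0, 455.0]]
74 10 [[282.0, 454.0]]
notch ahead 2.5986117998364215 50.56362620643926
```

The patch's lower edge (row 450) is the block's outer end, and its near edge lies behind the barrel. That puts the notch about 5–8 mm further on, agreeing with the force trace (crest at ≈47, notch ≈54). Continue in small steps.

Emit:
arm_command:
  increments:
    - {"claw":10,"dp":[0,0.01,0],"twist":[0,0,0]}
    - {"claw":10,"dp":[0,0.01,0],"twist":[0,0,0]}

```text
time: 11.3
ee_pos: [512.1, 50.7, 57.0]
tool_rot: [-0.069, 0.998, 0.0, 0.001]
wrist_force: [-2.3, 3.3, 8.0]
grip_width: 23.2
```

Emit:
arm_command:
  increments:
    - {"claw":10,"dp":[0,0.01,0],"twist":[0,0,0]}
    - {"claw":10,"dp":[0,0.01,0],"twist":[0,0,0]}

```text
time: 11.55
ee_pos: [511.7, 53.2, 57.0]
tool_rot: [-0.069, 0.998, 0.0, 0.001]
wrist_force: [-1.5, 4.5, 7.7]
grip_width: 23.2
```

The pull is now forward, so it is past the crest. Approaching the middle.

Emit:
arm_command:
  increments:
    - {"claw":10,"dp":[0,0.005,0],"twist":[0,0,0]}
    - {"claw":10,"dp":[0,0.005,0],"twist":[0,0,0]}
    - {"claw":10,"dp":[0,0.005,0],"twist":[0,0,0]}

```text
time: 11.92
ee_pos: [511.7, 53.7, 57.0]
tool_rot: [-0.07, 0.998, -0.0, 0.001]
wrist_force: [-1.8, 0.3, 8.3]
grip_width: 23.2
```

Run:
```python
from bench import robot
from h import *
d=robot.get_image("wrist")
s=robot.state();print(s["time"],s["ee_pos"],s["wrist_force"],s["grip_width"])
cv2.imwrite("pics/w8.png",cv2.resize(d["color"][200:370,220:420,::-1],None,fx=3.5,fy=3.5,interpolation=cv2.INTER_CUBIC))
d=robot.get_image("side")
cv2.imwrite("pics/s8.png",cv2.resize(d["color"][170:290,200:340,::-1],None,fx=5,fy=5,interpolation=cv2.INTER_CUBIC))
```

```text
11.975 [511.65047197  53.66978279  56.95707334] [-1.75966626  0.14895004  7.85507277] 23.217299782111663
```

View pics/w8.png

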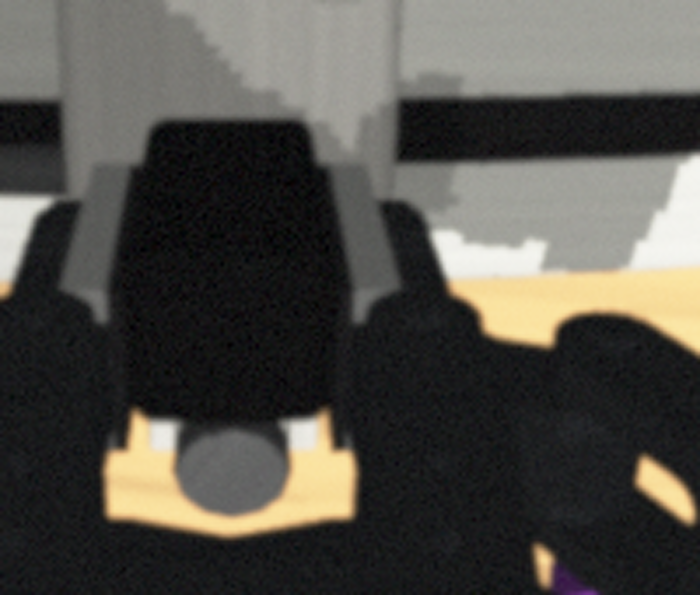

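View pics/s8.png

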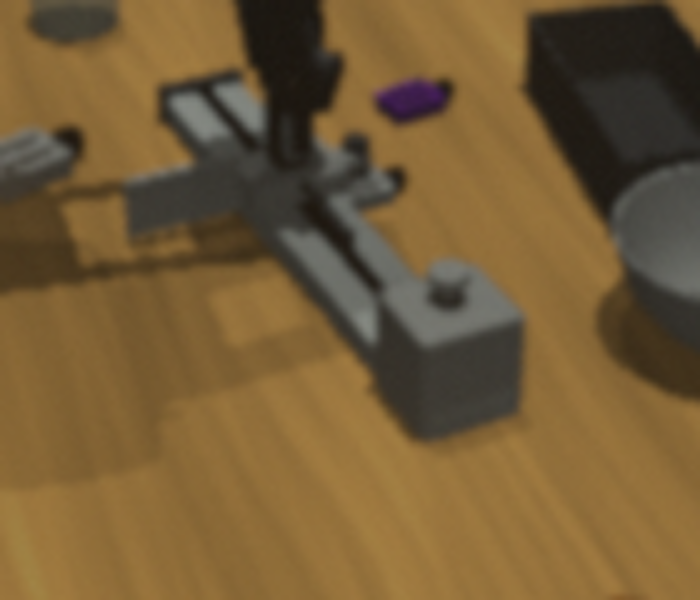

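The block's white ends show evenly either side of the barrel (x 148 to 318, middle 233, barrel at 232), and the rail force is about 0. I'll settle briefly, check and hand in.

Emit:
arm_command:
  increments:
    - {"claw":10,"dp":[0,0,0],"twist":[0,0,0]}
    - {"claw":10,"dp":[0,0,0],"twist":[0,0,0]}
    - {"claw":10,"dp":[0,0,0],"twist":[0,0,0]}
    - {"claw":10,"dp":[0,0,0],"twist":[0,0,0]}

```text
time: 12.52
ee_pos: [511.7, 53.7, 57.0]
tool_rot: [-0.069, 0.998, -0.0, 0.001]
wrist_force: [-2.4, 0.6, 8.4]
grip_width: 23.2
```

Run:
```python
from bench import robot
s=robot.state();print(s["time"],s["ee_pos"],s["wrist_force"],s["grip_width"])
print(robot.sign_off())
```

```text
12.525 [511.69806583  53.65257869  56.95882824] [-2.35056309  0.56010938  8.36569742] 23.23109270765338
the job is handed in; nothing more can be done
None
```

I pushed the plunger to its hard stop (26 N at z ≈ 84 mm) and saw it come back up. I then gripped the post with the jaws along the rail and slid the carriage about 135 mm, over the first rib and into the notch. I handed the job in at 12.5 s with the fingers still closed on the post.

**Last checks:**
- **Notch:** the force along the rail rose to about 15 N on the rib, turned into a forward pull past the crest, and settled near 0.5 N. In the wrist view the block showed evenly on both sides of the barrel, within about 1 px in the enlarged picture.
- **Grip:** the fingers read 23.2 mm on the 24 mm post. A steady 8 N upward and 2 N sideways stayed on the wrist.

**Disagreements:**
- The first camera estimate of the notch travel was 132–134 mm, about 2 mm short of where the force and the last picture put it.
- The peak on the rib was higher than the stated 6–12 N plus friction.

I did not touch the tin, jar, scraper or bowl, but I took no final picture of all four.

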